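# Hang the carrier plate on the sloping riser

## Robot

A 6-joint arm with a two-finger parallel gripper is mounted at the origin on a cart in front of the work surface, level with it; the furniture and walls round the work are solid. World frame = base frame: x ahead of the robot, y to its left, z up, the work surface at z = 0. Lengths are in m, angles in rad, forces in N, time in s.
With the tool pointing down it reaches from about 0.225 to 0.875 m from the base axis. Payload 3.4 kg.
Tool frame: the origin (TCP) lies at the very end of the fingers, on their centre line; the grasp point (between the pads) lies behind it (manip.grasp_offset is the z of the grasp point in the tool frame, in m); z points along the fingers, y is the line along which they close (so a half turn about z gives the same grasp; the last joint's range is limited). The gripper opens to 85 mm and grips with 20 to 120 N. Pads are 22 mm wide; open, the fingers measure 114 mm over their backs; the gripper's body (76 mm by 85 mm) begins 54 mm behind the grasp point. The pads swing forward as they close: fully open they stand 13 mm farther back than shut.
Start: joints at [-1.356, 0.276, 1.505, -0, 1.361, -0.121], TCP at [0.189, -0.543, 0.231] pointing down, gripper open.
Joint ranges: [-2.89, 2.89], [-0.75, 2.08], [0.22, 2.7], [-1.18, 4.32], [0.11, 2.71], [-2.7, 2.7]. Speed limits (rad/s): [2.57, 2.57, 3.14, 3.14, 3.14, 3.14].

## Interface

Orientations are given as a unit quaternion [w, x, y, z].
In Python, from rig import manip gives the robot as it stands.
- The arm moves only by the shell command python3 -m pendant 'ROWS' [FORCE]. ROWS is JSON, a list of rows, each an object of numbers: "dx", "dy", "dz": the shift along the tool's x, y, z in m; "rx", "ry", "rz": the turn, a rotation vector about the tool's x, y, z in degrees; "hand": the finger opening in m, from 0 to 0.0854. In form: [{"dx": .., "dy": .., "dz": .., "rx": .., "ry": .., "rz": .., "hand": ..}, ...]. A call has 1 to 12 rows; each row shifts and turns the commanded pose from where the row before left it, along the tool's axes as they then stand; what a row does not reach is not made up. A row lasts 1/12 s, in which the tool goes at most 41.7 mm and 7.16 degrees, less where a joint would pass 70% of its speed; a pose out of reach is approached as far as the arm can. A call is refused whole if a number of a shift passes 0.0417 or a number of a turn 7.16, either way. A call with a gripper value outside its range is refused whole. The fingers move at their own pace and stop on an object; FORCE is the grip in N (left out, the last holds). Time passes only in rows, so rows that do not move let the fingers close. It gives the time, the measured TCP pose, the force, the opening and the grip force at its end, in the units of the state.
- manip.get_state(): the state, without advancing time (a new reading comes with each control period).
- manip.get_image(name): name is "side" or "top" or "wrist"; returns a dict with "frame" (480x640x3 uint8, red, green, blue), "fx", "fy", "cx", "cy" (pixels), "distortion" ([k1, k2, p1, p2, k3] as OpenCV has them; the pictures are not rectified), "position" and "attitude" of the camera in the world; the wrist camera has in their place "mount" (4x4, takes a point from camera to tool coordinates, whose origin is the TCP and whose axes are the flange's). Camera axes: x right, y up, looking along -z (the intrinsics and any distortion apply to the point x, -y, -z); pixel columns grow to the right and rows downward; lengths in m; the calibration is good to about 2 mm. A picture is of the moment at which its call begins: read the wrist's pose just before it. There is no depth.
- manip.sign_off(): hands the job in; it is judged then, once.
The state is a dict: "clock": time; "qpos": joint angles; "qd": joint speeds; "effort": joint torques, N m; "position": TCP position; "ee_rot": TCP orientation; "contact_force": force on the tool from outside, world axes, zero at the start; "moment": the same for the moment, N m; "width": finger opening in m; "gripper_force": force on a finger pad.
Only numpy, scipy, OpenCV 4.12 (cv2) and the standard library are available. Lean on these libraries where they do the work, as an engineer would, in place of code of your own. Each camera call takes 0.05 s, during which the arm holds its last target. There are 200 camera calls.

## Task

Take the feeler gauge off the sloping seat of the riser and lay it flat on the bench. Then take the carrier plate with four keyholes, set it flat on the seat so that all four screw heads come up through its round holes and it presses the spring latch down, slide it down the slope until it is fully home and the latch has snapped up behind its upper edge, give it a tug back up the slope with about 10 N to prove that the latch holds, and let go of it there. Drop nothing, and leave the smaller two-keyhole carrier and the other loose things on the bench where they are.

Things in the scene. Friction and masses are not known exactly. Their poses are not given: they have to be found in the camera images.
- riser: the riser, fixed to the bench: aluminium, base 150 x 120 mm, 110 mm high at the back, carrying a sloping steel seat. Origin: centre of the underside. To its left a toggle clamp is fixed at about (0.58, -0.27), its handle up to 245 mm high; gauge stations up to 195 mm high stand beyond x = 0.51 from y = -0.13 to +0.18: carry things round the front of these
- riser_face: the riser's seat, sloping 30 degrees. Origin: on the seat's surface, 62 mm above the bench, where the carrier's origin lies when home; x points straight up the slope, y across it, z square out of the seat. The seat runs from x = -75 to +97 mm and is 120 mm wide. Home for the carrier: origins together, axes parallel
- screw_head (a point): centre of the top of one of four like shoulder screws on the seat, at x = +40 and -16 mm, y = +30 and -30 mm of the seat (this one +40, +30): shank 10 mm thick, black head 22 mm across and 6 mm thick, 8.5 mm of free shank below the head, head top 14.5 mm above the seat
- latch: spring latch: steel tongue in the seat's upper part, 31 x 26 mm, from x = +59 to +90 mm of the seat, y = 0. Origin: centre of its top, at z = +8 mm of the seat when up, 0 when pressed flush. Takes 0.8 to 2.4 N to press; springs up when nothing covers it and then stops the carrier 2 mm above home (pressed on the seat it sticks short of that: the heads leave it 2.5 mm of play)
- carrier: the carrier plate to hang: bare steel, 114 mm (x) by 100 mm (y), 6 mm thick, about 0.32 kg, four keyholes, a steel rest block in the middle. Origin: centre of the underside, z up. Its +x edge is the upper one on the slope. To put it on: origin at x = +20 mm, y = 0 of the seat, axes parallel; then slide it 20 mm towards the seat's -x until the slots' ends meet the shanks
- carrier_keyhole (a point): centre of one round entry hole of the carrier, at the plate's top face. Entry holes are 28 mm across, at x = +20 and -36 mm, y = +30 and -30 mm (this one +20, +30); from each a slot 14 mm wide runs towards the carrier's +x and ends at x = +45 and -11 mm
- carrier_block (a point): centre of the top of the carrier's rest block: 26 mm (x) by 30 mm (y), from 6 to 46 mm above the plate's underside, centred on the origin; a button 18 mm across stands 5 mm higher on it. Grip it across the two faces that look along x, fingertips at least 18 mm above the underside, to pass clear of the screw heads
- small_carrier: the smaller carrier of another riser, with two keyholes: 90 by 88 by 6 mm, a like rest block (top 51 mm high) near one edge. Does not fit here. Origin: centre of the underside. The two carriers lie on the bench in two spots, about (0.44, +0.06) and (0.44, -0.205), either way round
- feeler: closed steel feeler gauge 24 mm wide (x), 104 mm long (y), 12 mm thick, 0.09 kg; origin: centre of the underside. Lies on the seat across the slope, its x axis up the slope, against the two lower screw heads (centre about x = +7 mm of the seat); room for fingers on both long sides at y = 0. The bench between the two carriers, about (0.44, -0.075), is free for it
- bottle: bystander: small squeeze bottle, 35 mm across, 94 mm high, upright on the bench; origin: centre of the underside
- thumb_knob: bystander: loose thumb knob, 48 mm across, 39 mm high; origin: centre of the underside
- steps: bystander: aluminium step gauge block, 30 x 80 mm, 42 mm high; origin: centre of the underside

How it is judged:
On the way, in this order (a step that is already met when the one before it is completed fails the run):
1. the feeler gauge lies flat on the bench, let go (height (world z) of feeler between -0.003 and 0.004 m and angle between feeler's own z axis and vertical below 0.1 rad and contact force between the fingers and feeler below 0.1 N), for 0.2 s.
2. the carrier lies on the seat, 12 mm or more up the slope from home, with the heads up through its round holes and the latch pressed down at least 5 mm (z of carrier in the frame of riser_face between -0.003 and 0.004 m and x of carrier in the frame of riser_face between 0.012 and 0.028 m and y of carrier in the frame of riser_face between -0.005 and 0.005 m and angle between the z axis of carrier and the z axis of riser_face, either way round below 0.05 rad and angle between the x axis of carrier and the x axis of riser_face, either way round below 0.07 rad and z of latch in the frame of riser_face below 0.003 m), for 0.1 s.
3. the carrier, home under the heads, is pulled back up the slope against the raised latch with over 3 N (contact force between carrier and latch above 3 N and z of latch in the frame of riser_face above 0.006 m and x of carrier in the frame of riser_face between -0.003 and 0.005 m and z of carrier in the frame of riser_face below 0.004 m and angle between the z axis of carrier and the z axis of riser_face, either way round below 0.05 rad and angle between the x axis of carrier and the x axis of riser_face, either way round below 0.07 rad), for 0.1 s.
At the end, for the whole second after the job is handed in: the carrier lies on the seat within 3.5 mm of home up the slope (3 mm down) and 4 mm across, under the screw heads, parallel to the seat within 0.05 rad and turned less than 0.07; the latch is up, its top over 6 mm above the seat; the feeler gauge lies flat on the bench; both at rest and let go (all of step 1 and x of carrier in the frame of riser_face between -0.003 and 0.0035 m and y of carrier in the frame of riser_face between -0.004 and 0.004 m and z of carrier in the frame of riser_face between -0.003 and 0.004 m and angle between the z axis of carrier and the z axis of riser_face, either way round below 0.05 rad and angle between the x axis of carrier and the x axis of riser_face, either way round below 0.07 rad and z of latch in the frame of riser_face above 0.006 m and linear speed of each of carrier, feeler below 0.01 m/s); the robot touches nothing.
It fails at once if the smaller carrier is moved more than 20 mm (distance of small_carrier from where it was at the start of the episode above 0.02 m).
It fails at once if the bottle, the thumb knob or the step block is moved more than 20 mm (distance of any of bottle, thumb_knob, steps from where it was at the start of the episode above 0.02 m).
It fails at once if the carrier is pulled or pushed against the latch with over 40 N (contact force between carrier and latch above 40 N).
It fails at once if the feeler gauge is dropped (faster than 0.9 m/s out of the fingers) (linear speed of feeler above 0.9 m/s and contact force between the fingers and feeler below 0.1 N).
It fails at once if the carrier is dropped (faster than 0.9 m/s out of the fingers) (linear speed of carrier above 0.9 m/s and contact force between the fingers and carrier below 0.1 N).
It also fails if it takes over 70 s, if anything falls off the work surface, if the arm or the gripper's body presses on something with over 40 N, if the wrist force passes 120 N, or if a joint passes its speed limit or range.

## Working session

There is one attempt and no reset: what is moved stays moved. The work goes in short steps, Python scripts to look and compute and a shell command to move; the robot and the scene stay as the last step left them, time stands still between calls to the robot, and variables do not carry over. Pictures are saved under pics/ and viewed, at most 10 in all, crops included, and the job is handed in when it is done.

```bash
mkdir -p pics; ls
cat > h.py <<'E'
import numpy as np,cv2
from rig import manip
from scipy.spatial.transform import Rotation as R
def rot(q): return R.from_quat([q[1],q[2],q[3],q[0]]).as_matrix()
E
python3 - <<'E'
from h import *
s=manip.get_state(); print({k:(np.round(v,4).tolist()) for k,v in s.items()}); print(manip.grasp_offset)
import pickle
for n in ("side","top","wrist"):
    d=manip.get_image(n); cv2.imwrite(f"pics/{n}0.png",d["frame"][:,:,::-1]); pickle.dump(d,open(f"{n}0.pkl","wb"))
    print(n,{k:np.round(v,4).tolist() for k,v in d.items() if k!="frame"})
E
```

```text
pics
{'clock': 0.0, 'qpos': [-1.356, 0.2766, 1.5061, 0.0, 1.3607, -0.121], 'qd': [-0.0009, -0.0021, -0.0027, -0.0003, -0.0001, 0.0006], 'effort': [-0.0003, -41.6769, -24.5803, -0.0001, 0.011, 0.0], 'position': [0.1894, -0.5424, 0.2305], 'ee_rot': [-0.0009, 0.9859, 0.1671, -0.0], 'contact_force': [1.1656, 0.066, -0.0739], 'moment': [0.0177, 0.0157, 0.0023], 'gripper_force': 0.0, 'width': 0.0855}
-0.0187
side {'fx': 567.3808, 'fy': 567.3808, 'cx': 317.5511, 'cy': 243.5252, 'distortion': [-0.168, 0.0, 0.0, 0.0, 0.0], 'position': [0.0617, 0.6563, 0.6898], 'attitude': [-0.1831, -0.1139, 0.4894, 0.845]}
top {'fx': 604.8974, 'fy': 604.8974, 'cx': 309.9952, 'cy': 237.0909, 'distortion': [-0.1167, 0.0, 0.0, 0.0, 0.0], 'position': [0.2053, -0.2821, 1.5616], 'attitude': [0.7308, 0.074, -0.068, -0.6752]}
wrist {'fx': 378.0619, 'fy': 378.0619, 'cx': 318.6205, 'cy': 242.9876, 'distortion': [-0.0429, 0.0, 0.0, 0.0, 0.0], 'mount': [[0.0001, 0.9485, 0.3167, 0.082], [1.0, -0.0003, 0.0005, -0.0003], [0.0005, 0.3167, -0.9485, -0.1422], [0.0, 0.0, 0.0, 1.0]]}
```

View pics/top0.png

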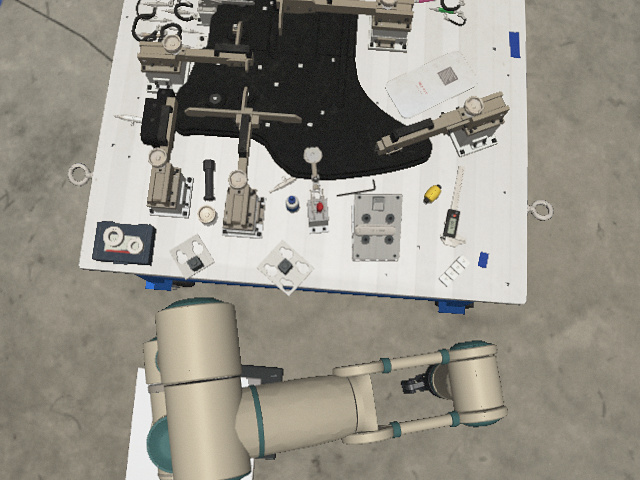

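View pics/side0.png

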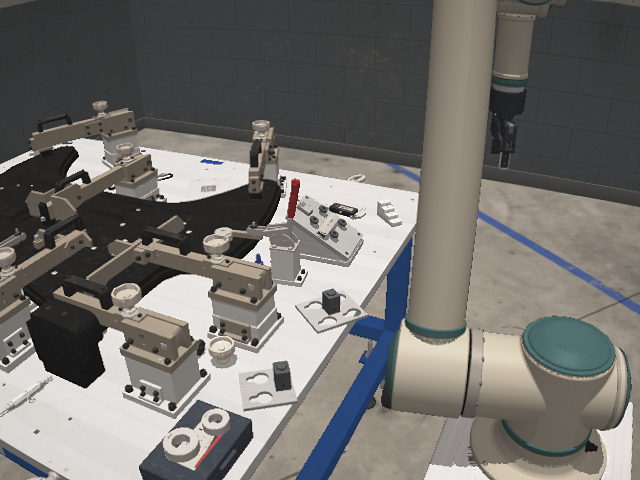

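Top view: the four-keyhole carrier is at px (286,267), the small carrier at (193,257) and the riser at (377,227). I'll enlarge both key regions in one picture.

```bash
cat >> h.py <<'E'
CV=np.diag([1.,-1,-1])
def cam(d,s=None):
    """K, dist, Rcw (world->cv cam), tvec"""
    K=np.array([[d["fx"],0,d["cx"]],[0,d["fy"],d["cy"]],[0,0,1.]]);D=np.array(d["distortion"],float)
    if "mount" in d:
        M=np.array(d["mount"]);T=rot(s["ee_rot"]);Rw=T@M[:3,:3];p=T@M[:3,3]+np.array(s["position"])
    else: Rw=rot(d["attitude"]);p=np.array(d["position"])
    Rc=CV@Rw.T
    return K,D,Rc,-Rc@p,p
def onz(c,uv,z):
    K,D,Rc,t,p=c
    n=cv2.undistortPoints(np.array(uv,float).reshape(-1,1,2),K,D).reshape(-1,2)
    r=np.c_[n,np.ones(len(n))]@Rc
    return p+r*((np.array(z)-p[2])/r[:,2])[:,None] if np.ndim(z) else p+r*((z-p[2])/r[:,2])[:,None]
def proj(c,P):
    K,D,Rc,t,p=c
    return cv2.projectPoints(np.array(P,float),cv2.Rodrigues(Rc)[0],t,K,D)[0].reshape(-1,2)
E
python3 - <<'E'
from h import *
import pickle
d=pickle.load(open("top0.pkl","rb"))
c=cam(d);f=d["frame"][:,:,::-1]
a=cv2.resize(f[180:280,345:410],None,fx=6,fy=6,interpolation=cv2.INTER_CUBIC)
b=cv2.resize(f[225:300,250:320],None,fx=5.5,fy=5.5,interpolation=cv2.INTER_CUBIC)
o=np.zeros((600,780,3),np.uint8);o[:,:390]=a;o[:b.shape[0],390:390+b.shape[1]]=b
cv2.imwrite("pics/crop.png",o)
print(onz(c,[[286,267],[193,257],[377,227]],[0,0,.06]))
E
```

```text
[[ 0.43882895 -0.19990863  0.        ]
 [ 0.44564957  0.04639695  0.        ]
 [ 0.55057511 -0.42501625  0.06      ]]
```

View pics/crop.png

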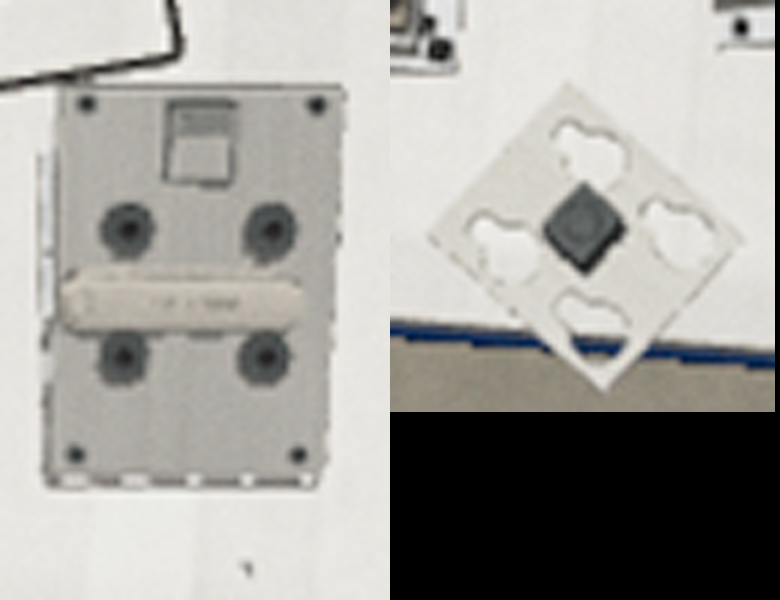

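Riser crop: screw heads at (127,231), (270,231), (122,358) and (264,358), latch at the top, feeler across the middle. The carrier is yawed about 45°, its slots pointing to image upper left, with corners at (568,82), (428,235), (743,240) and (603,390). Next I go above the riser with the wrist camera, with tool x = world +y and tool y = world +x.

```bash
python3 -m pendant '[{"rz":-7.1,"dz":-0.007},{"rz":-7.1,"dz":-0.007},{"rz":-7.1,"dz":-0.007},{"rz":-7.1,"dz":-0.007},{"rz":-7.1,"dz":-0.007},{"rz":-7.1,"dz":-0.007},{"rz":-7.1,"dz":-0.007},{"rz":-7.1,"dz":-0.007},{"rz":-7.1,"dz":-0.007},{"rz":-7,"dz":-0.007}]' && python3 -m pendant '[{"dx":0.015,"dy":0.03},{"dx":0.015,"dy":0.03},{"dx":0.015,"dy":0.03},{"dx":0.015,"dy":0.03},{"dx":0.015,"dy":0.03},{"dx":0.015,"dy":0.03},{"dx":0.015,"dy":0.03},{"dx":0.015,"dy":0.03},{"dx":0.015,"dy":0.03},{"dx":0.015,"dy":0.03},{"dx":0.012,"dy":0.03},{}]'
cat > poses.py <<'E'
from h import *
import pickle
from scipy.optimize import least_squares
def riserP(p,P):  # p=x,y,yaw of seat frame origin; P in seat frame
    Rw=R.from_euler("z",p[2]).as_matrix()@R.from_euler("y",-np.pi/6).as_matrix()
    return np.array(P)@Rw.T+[p[0],p[1],.062]
def flatP(p,P,z0=0):
    return np.array(P)@R.from_euler("z",p[2]).as_matrix().T+[p[0],p[1],z0]
def fit(f,P,uv,cs,p0):
    """cs: list of cams, uv list per cam, P list per cam"""
    r=least_squares(lambda p:np.concatenate([(proj(c,f(p,q))-u).ravel() for c,q,u in zip(cs,P,uv)]),p0)
    return r.x,np.sqrt(np.mean(r.fun**2))
H=[[.04,.03,.0145],[.04,-.03,.0145],[-.016,.03,.0145],[-.016,-.03,.0145]]
C=[[.057,-.05,.006],[.057,.05,.006],[-.057,-.05,.006],[-.057,.05,.006]]
E
python3 - <<'E'
from poses import *
s=manip.get_state();d=manip.get_image("wrist");pickle.dump((s,d),open("w1.pkl","wb"))
o=cv2.resize(d["frame"][:,:,::-1],(800,600),interpolation=cv2.INTER_CUBIC);cv2.imwrite("pics/w1.png",o)
print(s["clock"],s["position"],s["ee_rot"],s["qpos"])
c=cam(pickle.load(open("top0.pkl","rb")))
u=np.array([[127,231],[270,231],[122,358],[264,358]])/6+[344.6,179.6]
print(fit(riserP,[H],[u],[c],[.55,-.42,0]))
v=(np.array([[568,82],[428,235],[743,240],[603,390]])-[390,0])/5.5+[249.6,224.6]
# C order: +x-y = top, +x+y = left, -x-y = right, -x+y = bottom
print(fit(flatP,[C],[v],[c],[.44,-.2,.8]))
E
```

```text
0.15 [ 0.18938572 -0.54249925  0.23064244] [-7.02330231e-04  9.85938457e-01  1.67107342e-01 -3.62192450e-05] [-1.35599456e+00  2.76452878e-01  1.50582778e+00 -6.64098636e-06
  1.36071851e+00 -1.20986974e-01]
(array([ 0.53828594, -0.42413975,  0.07623012]), np.float64(0.0654442175221982))
(array([ 0.43639954, -0.19804699,  0.91652602]), np.float64(0.4560013457199914))invalid input
```

View pics/w1.png

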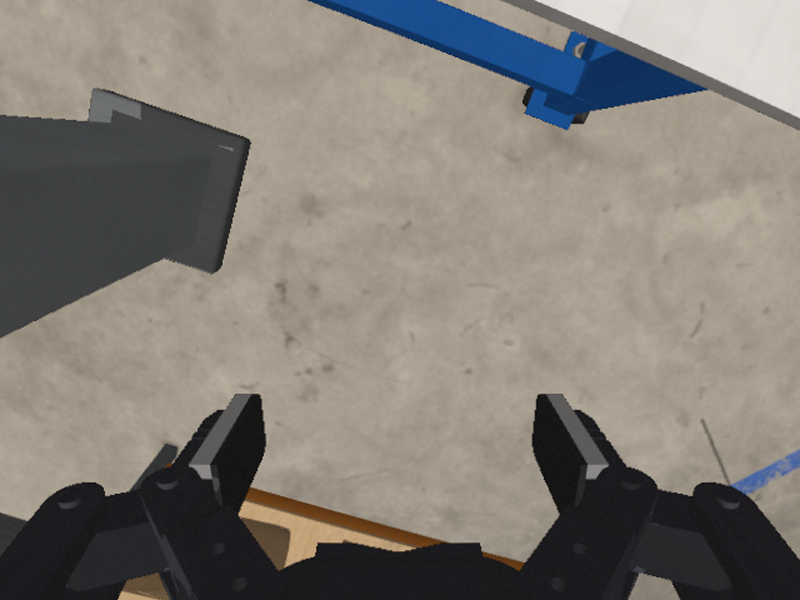

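The move was refused, so the picture shows only floor and the open fingers. I'll test the row format.

```bash
python3 -m pendant '[{"rz":-7.1,"dz":-0.007,"hand":0.085}]'; echo; python3 -m pendant '[{"dx":0,"dy":0,"dz":-0.007,"rx":0,"ry":0,"rz":-7.1,"hand":0.085}]'
```

```text
clock: 0.28
position: [0.1892, -0.5419, 0.2367]
ee_rot: [-0.002, 0.973, 0.229, 0.0]
contact_force: [-0.2, 1.0, -1.2]
width: 0.0851
gripper_force: 0.0invalid input
```

All keys are required in every row.

```bash
python3 -m pendant '[{"dx":0,"dy":0,"dz":-0.007,"rx":0,"ry":0,"rz":-7.1,"hand":0.085},{"dx":0,"dy":0,"dz":-0.007,"rx":0,"ry":0,"rz":-7.1,"hand":0.085},{"dx":0,"dy":0,"dz":-0.007,"rx":0,"ry":0,"rz":-7.1,"hand":0.085},{"dx":0,"dy":0,"dz":-0.007,"rx":0,"ry":0,"rz":-7.1,"hand":0.085},{"dx":0,"dy":0,"dz":-0.007,"rx":0,"ry":0,"rz":-7.1,"hand":0.085},{"dx":0,"dy":0,"dz":-0.007,"rx":0,"ry":0,"rz":-7.1,"hand":0.085},{"dx":0,"dy":0,"dz":-0.007,"rx":0,"ry":0,"rz":-7.1,"hand":0.085},{"dx":0,"dy":0,"dz":-0.007,"rx":0,"ry":0,"rz":-7.1,"hand":0.085},{"dx":0,"dy":0,"dz":-0.007,"rx":0,"ry":0,"rz":-7,"hand":0.085}]' && python3 -m pendant '[{"dx":0.015,"dy":0.03,"dz":0,"rx":0,"ry":0,"rz":0,"hand":0.085},{"dx":0.015,"dy":0.03,"dz":0,"rx":0,"ry":0,"rz":0,"hand":0.085},{"dx":0.015,"dy":0.03,"dz":0,"rx":0,"ry":0,"rz":0,"hand":0.085},{"dx":0.015,"dy":0.03,"dz":0,"rx":0,"ry":0,"rz":0,"hand":0.085},{"dx":0.015,"dy":0.03,"dz":0,"rx":0,"ry":0,"rz":0,"hand":0.085},{"dx":0.015,"dy":0.03,"dz":0,"rx":0,"ry":0,"rz":0,"hand":0.085},{"dx":0.015,"dy":0.03,"dz":0,"rx":0,"ry":0,"rz":0,"hand":0.085},{"dx":0.015,"dy":0.03,"dz":0,"rx":0,"ry":0,"rz":0,"hand":0.085},{"dx":0.015,"dy":0.03,"dz":0,"rx":0,"ry":0,"rz":0,"hand":0.085},{"dx":0.015,"dy":0.03,"dz":0,"rx":0,"ry":0,"rz":0,"hand":0.085},{"dx":0.012,"dy":0.03,"dz":0,"rx":0,"ry":0,"rz":0,"hand":0.085},{"dx":0,"dy":0,"dz":0,"rx":0,"ry":0,"rz":0,"hand":0.085}]'
python3 - <<'E'
from poses import *
s=manip.get_state();d=manip.get_image("wrist");pickle.dump((s,d),open("w1.pkl","wb"))
o=cv2.resize(d["frame"][:,:,::-1],(800,600),interpolation=cv2.INTER_CUBIC);cv2.imwrite("pics/w2.png",o)
print(s["clock"],s["position"],s["ee_rot"],s["qpos"])
c=cam(d,s); print(proj(c,riserP([.5383,-.4241,.0762],H))*1.25, proj(c,flatP([.4364,-.198,.9165],C))*1.25)
E
```

```text
clock: 1.03
position: [0.1894, -0.5427, 0.3014]
ee_rot: [-0.0, 0.704, 0.71, 0.0]
contact_force: [0.6, -0.5, -0.6]
width: 0.0849
gripper_force: 0.0
clock: 2.03
position: [0.5243, -0.377, 0.3003]
ee_rot: [0.0, 0.704, 0.71, 0.002]
contact_force: [-0.6, 0.8, 0.7]
width: 0.0853
gripper_force: 0.0
2.0333 [ 0.52433573 -0.3770291   0.3002788 ] [3.27043365e-04 7.04332048e-01 7.09867699e-01 2.02698875e-03] [-0.73335394  0.35810107  1.21597001  0.00401785  1.56667322 -0.74119743]
[[447.74730673 281.18168538]
 [450.37022891 352.96477312]
 [385.33587329 275.96173837]
 [390.68184197 343.17608509]] [[381.98984071   5.5166146 ]
 [281.24232453 -79.78222802]
 [302.32320975 121.62610302]
 [204.72353365  45.34877328]]
```

View pics/w2.png

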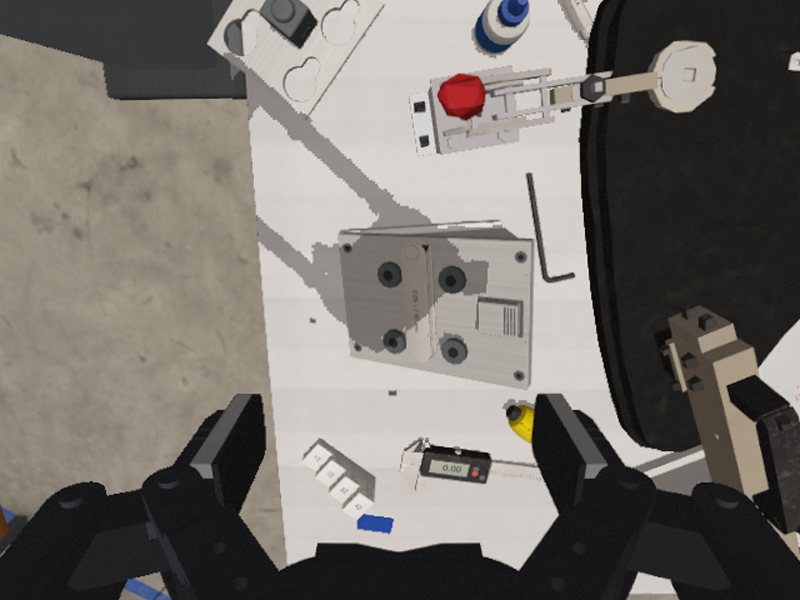

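Heads here (800-px scale) are at (453,280), (454,351), (388,274) and (394,341). The feeler runs from (414,241) to (419,362), and the latch is at (500,317).

Run:
```python
from poses import *
s,d=pickle.load(open("w1.pkl","rb"));c=cam(d,s)
u=np.array([[453,280],[454,351],[388,274],[394,341]])/1.25
p,e=fit(riserP,[H],[u],[c],[.54,-.42,.07]);print(p,e)
print(proj(c,riserP(p,H))*1.25)
print(proj(c,riserP(p,[[.0745,0,.008],[.007,.052,.012],[.007,-.052,.012],[.007,0,.012]]))*1.25)
f=cv2.resize(d["frame"][170:300,260:440,::-1],None,fx=4.4,fy=4.4,interpolation=cv2.INTER_CUBIC);cv2.imwrite("pics/w2c.png",f)
```

```text
[ 0.54129081 -0.42249454  0.069102  ] 0.49580145187849234
[[452.03013719 279.41065971]
 [453.91505379 351.39136586]
 [389.2226321  273.90232866]
 [393.90206716 341.33232481]]
[[498.25902275 318.94376219]
 [413.98954442 248.27837994]
 [420.14426775 367.8324771 ]
 [417.2093615  310.574348  ]]
```

View pics/w2c.png

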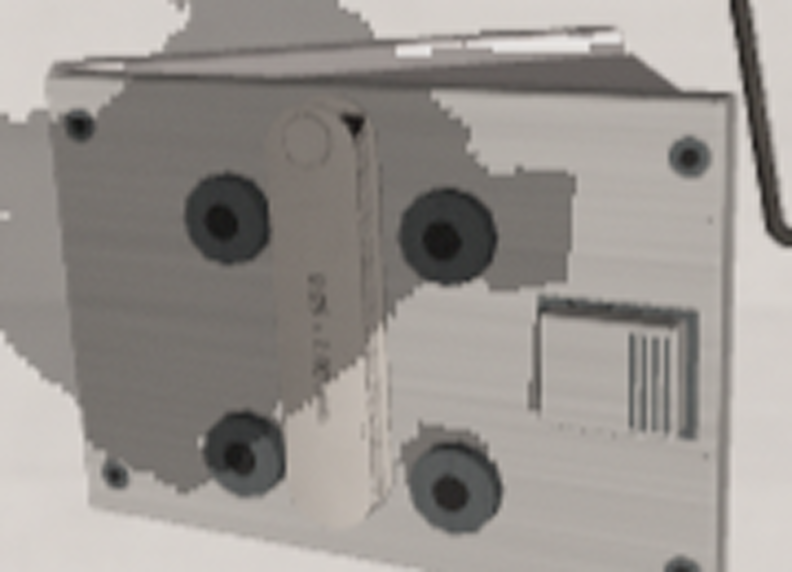

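The feeler's middle is about 8 mm to +y on the seat. I'll refit with the top-disc centres: (444,240), (451,491), (224,223), (241,457).

```bash
cat >> poses.py <<'E'
def tool_for(p,seat_xyz,s):
    """shift in present tool axes and turn (rotvec deg) for TCP at seat point, tool z into the seat, tool y up the slope"""
    Rw=R.from_euler("z",p[2]).as_matrix()@R.from_euler("y",-np.pi/6).as_matrix()
    Rt=Rw@np.array([[0,1,0],[1,0,0],[0,0,-1.]]);T=rot(s["ee_rot"])
    return T.T@(riserP(p,[seat_xyz])[0]-s["position"]),np.degrees(R.from_matrix(T.T@Rt).as_rotvec())
E
python3 - <<'E'
from poses import *
s,d=pickle.load(open("w1.pkl","rb"));c=cam(d,s)
u=np.array([[444,240],[451,491],[224,223],[241,457]])/4.4+[259.6,169.6]
p,e=fit(riserP,[H],[u],[c],[.54,-.42,.07]);print(p,e)
np.save("riser.npy",p)
ct=cam(pickle.load(open("top0.pkl","rb")));print(proj(ct,riserP(p,H))-[344.6,179.6])
s=manip.get_state()
for z in (.1,.0):print(tool_for(p,[.007,.003,z],s), riserP(p,[[.007,.003,z]]))
E
```

```text
[ 0.54035378 -0.42313739  0.07402588] 0.2471555483953973
[[20.72196683 37.54879105]
 [44.69551164 37.6853731 ]
 [19.99526348 58.82606742]
 [43.69562537 58.94061272]]
(array([-0.04501985, -0.02552735,  0.14814744]), array([-29.99080705,   0.94682306,  -3.78816538])) [[ 0.49631442 -0.42339517  0.15210254]]
(array([-0.04175244,  0.02436597,  0.23474987]), array([-29.99080705,   0.94682306,  -3.78816538])) [[ 0.54617748 -0.41969726  0.0655    ]]
```

```bash
python3 -m pendant '[{"dx":-0.009,"dy":-0.0051,"dz":0.0296,"rx":0,"ry":0,"rz":0,"hand":0.05},{"dx":-0.009,"dy":-0.0051,"dz":0.0296,"rx":0,"ry":0,"rz":0,"hand":0.05},{"dx":-0.009,"dy":-0.0051,"dz":0.0296,"rx":0,"ry":0,"rz":0,"hand":0.05},{"dx":-0.009,"dy":-0.0051,"dz":0.0296,"rx":0,"ry":0,"rz":0,"hand":0.05},{"dx":-0.009,"dy":-0.0051,"dz":0.0296,"rx":0,"ry":0,"rz":0,"hand":0.05},{"dx":0,"dy":0,"dz":0,"rx":-6,"ry":0.19,"rz":-0.76,"hand":0.05},{"dx":0,"dy":0,"dz":0,"rx":-6,"ry":0.19,"rz":-0.76,"hand":0.05},{"dx":0,"dy":0,"dz":0,"rx":-6,"ry":0.19,"rz":-0.76,"hand":0.05},{"dx":0,"dy":0,"dz":0,"rx":-6,"ry":0.19,"rz":-0.76,"hand":0.05},{"dx":0,"dy":0,"dz":0,"rx":-6,"ry":0.19,"rz":-0.76,"hand":0.05},{"dx":0,"dy":0,"dz":0,"rx":0,"ry":0,"rz":0,"hand":0.05}]'
python3 - <<'E'
from poses import *
s=manip.get_state();d=manip.get_image("wrist");pickle.dump((s,d),open("w3.pkl","wb"))
p=np.load("riser.npy")
print(s["qpos"],s["width"]);print(tool_for(p,[.007,.003,0.0],s))
c=cam(d,s)
f=d["frame"][:,:,::-1].copy()
for q in proj(c,riserP(p,H+[[.007,.008,.012]])): cv2.drawMarker(f,tuple(int(round(v)) for v in q),(0,0,255),0,9,1)
cv2.imwrite("pics/w3.png",cv2.resize(f,(800,600),interpolation=cv2.INTER_CUBIC))
E
```

```text
clock: 3.0
position: [0.4888, -0.4244, 0.1508]
ee_rot: [0.175, 0.661, 0.705, 0.19]
contact_force: [-0.1, 0.5, -1.2]
width: 0.0502
gripper_force: 0.0
[-1.08855062  0.32214142  1.78614413  0.61889489  0.90881541 -1.51037581] 0.050182898854353584
(array([0.00067251, 0.00735357, 0.10262123]), array([-0.06427363,  0.06110812, -0.55376631]))
```

View pics/w3.png

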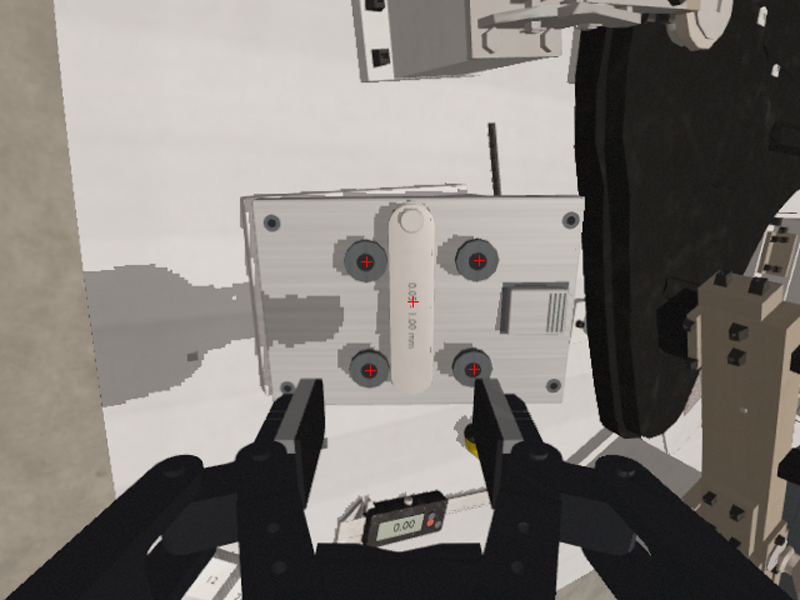

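Markers land on the heads to within 1 mm, and the feeler's centre is at (411,299). Descend and grip.

```bash
python3 -m pendant '[{"dx":0.0007,"dy":0.0074,"dz":0.02,"rx":0,"ry":0,"rz":-0.55,"hand":0.05},{"dx":0,"dy":0,"dz":0.02,"rx":0,"ry":0,"rz":0,"hand":0.05},{"dx":0,"dy":0,"dz":0.02,"rx":0,"ry":0,"rz":0,"hand":0.05},{"dx":0,"dy":0,"dz":0.02,"rx":0,"ry":0,"rz":0,"hand":0.05},{"dx":0,"dy":0,"dz":0.01,"rx":0,"ry":0,"rz":0,"hand":0.05},{"dx":0,"dy":0,"dz":0.01,"rx":0,"ry":0,"rz":0,"hand":0.05},{"dx":0,"dy":0,"dz":0,"rx":0,"ry":0,"rz":0,"hand":0.05}]' && python3 -m pendant '[{"dx":0,"dy":0,"dz":0,"rx":0,"ry":0,"rz":0,"hand":0.01},{"dx":0,"dy":0,"dz":0,"rx":0,"ry":0,"rz":0,"hand":0.01},{"dx":0,"dy":0,"dz":0,"rx":0,"ry":0,"rz":0,"hand":0.01},{"dx":0,"dy":0,"dz":0,"rx":0,"ry":0,"rz":0,"hand":0.01},{"dx":0,"dy":0,"dz":0,"rx":0,"ry":0,"rz":0,"hand":0.01},{"dx":0,"dy":0,"dz":0,"rx":0,"ry":0,"rz":0,"hand":0.01}]' 30
```

```text
clock: 3.63
position: [0.5507, -0.4198, 0.0691]
ee_rot: [0.177, 0.655, 0.71, 0.188]
contact_force: [0.3, 0.7, 0.7]
width: 0.0496
gripper_force: 0.0
clock: 4.13
position: [0.5498, -0.4213, 0.0714]
ee_rot: [0.179, 0.655, 0.71, 0.188]
contact_force: [-3.1, -0.5, 5.0]
width: 0.0223
gripper_force: 31.6
```

Run:
```python
from poses import *
s=manip.get_state();p=np.load("riser.npy");print(s["position"],tool_for(p,[.007,.003,0.0],s),s["gripper_force"],s["width"],s["clock"])
```

```text
[ 0.54984787 -0.42126455  0.07142651] (array([ 0.0018915 , -0.00602289,  0.00334643]), array([0.05156668, 0.25946048, 0.3978187 ])) 31.610630750656128 0.022296609739576416 4.1333
```

```bash
python3 -m pendant '[{"dx":0,"dy":0,"dz":-0.003,"rx":0,"ry":0,"rz":0,"hand":0.01},{"dx":0,"dy":0,"dz":-0.007,"rx":0,"ry":0,"rz":0,"hand":0.01},{"dx":0,"dy":0,"dz":-0.02,"rx":0,"ry":0,"rz":0,"hand":0.01},{"dx":0,"dy":0,"dz":-0.025,"rx":0,"ry":0,"rz":0,"hand":0.01},{"dx":0,"dy":0,"dz":-0.025,"rx":0,"ry":0,"rz":0,"hand":0.01},{"dx":0,"dy":0,"dz":-0.025,"rx":0,"ry":0,"rz":0,"hand":0.01},{"dx":0,"dy":0,"dz":-0.015,"rx":0,"ry":0,"rz":0,"hand":0.01},{"dx":0,"dy":0,"dz":0,"rx":5.95,"ry":-0.2,"rz":0.75,"hand":0.01},{"dx":0,"dy":0,"dz":0,"rx":5.95,"ry":-0.2,"rz":0.75,"hand":0.01},{"dx":0,"dy":0,"dz":0,"rx":5.95,"ry":-0.2,"rz":0.75,"hand":0.01},{"dx":0,"dy":0,"dz":0,"rx":5.95,"ry":-0.2,"rz":0.75,"hand":0.01},{"dx":0,"dy":0,"dz":0,"rx":5.95,"ry":-0.2,"rz":0.75,"hand":0.01}]' && python3 -m pendant '[{"dx":0,"dy":0,"dz":0,"rx":0,"ry":0,"rz":0,"hand":0.01},{"dx":0,"dy":0,"dz":0,"rx":0,"ry":0,"rz":0,"hand":0.01}]'
cat >> poses.py <<'E'
def tool_flat(xyz,h,s):
    """tool down, tool y at heading h rad"""
    cy,sy=np.cos(h),np.sin(h);Rt=np.array([[-sy,cy,0],[cy,sy,0],[0,0,-1.]]);T=rot(s["ee_rot"])
    return T.T@(np.array(xyz)-s["position"]),np.degrees(R.from_matrix(T.T@Rt).as_rotvec())
E
python3 - <<'E'
from poses import *
s=manip.get_state();T=rot(s["ee_rot"]);print(np.degrees(np.arctan2(T[1,1],T[0,1])),T[:,2],s["qpos"])
print(tool_flat([.43,-.3,.16],np.arctan2(T[1,1],T[0,1]),s),tool_flat([.445,-.07,.16],.9165,s))
E
```

```text
clock: 5.13
position: [0.4898, -0.4251, 0.1761]
ee_rot: [0.003, 0.704, 0.71, -0.003]
contact_force: [0.2, -0.5, -1.9]
width: 0.023
gripper_force: 30.9
clock: 5.3
position: [0.4911, -0.424, 0.1738]
ee_rot: [0.004, 0.702, 0.712, 0.0]
contact_force: [-0.3, 0.3, -1.1]
width: 0.0229
gripper_force: 30.9
0.8071099590996934 [ 0.00571354 -0.00477723 -0.99997227] [-8.19792684e-01  4.15888666e-01  1.43513789e+00  9.56047666e-04
  1.28317521e+00 -8.34133514e-01]
(array([ 0.12487235, -0.05947437,  0.01288062]), array([ 0.32347862,  0.27829943, -0.00078561])) (array([ 0.35463603, -0.04123631,  0.01186756]), array([  0.17565233,   0.40510801, -51.7050119 ]))
```

```bash
python3 -m pendant '[{"dx":0.031,"dy":-0.015,"dz":0,"rx":0,"ry":0,"rz":0,"hand":0.01},{"dx":0.031,"dy":-0.015,"dz":0,"rx":0,"ry":0,"rz":0,"hand":0.01},{"dx":0.031,"dy":-0.015,"dz":0,"rx":0,"ry":0,"rz":0,"hand":0.01},{"dx":0.031,"dy":-0.015,"dz":0,"rx":0,"ry":0,"rz":0,"hand":0.01},{"dx":0.029,"dy":0.002,"dz":0,"rx":0,"ry":0,"rz":0,"hand":0.01},{"dx":0.029,"dy":0.002,"dz":0,"rx":0,"ry":0,"rz":0,"hand":0.01},{"dx":0.029,"dy":0.002,"dz":0,"rx":0,"ry":0,"rz":0,"hand":0.01},{"dx":0.029,"dy":0.002,"dz":0,"rx":0,"ry":0,"rz":0,"hand":0.01},{"dx":0.029,"dy":0.002,"dz":0,"rx":0,"ry":0,"rz":0,"hand":0.01},{"dx":0.029,"dy":0.002,"dz":0,"rx":0,"ry":0,"rz":0,"hand":0.01},{"dx":0.029,"dy":0.002,"dz":0,"rx":0,"ry":0,"rz":0,"hand":0.01},{"dx":0.027,"dy":0.002,"dz":0,"rx":0.18,"ry":0.4,"rz":0,"hand":0.01}]' && python3 -m pendant '[{"dx":0,"dy":0,"dz":0,"rx":0,"ry":0,"rz":-6.5,"hand":0.01},{"dx":0,"dy":0,"dz":0,"rx":0,"ry":0,"rz":-6.5,"hand":0.01},{"dx":0,"dy":0,"dz":0,"rx":0,"ry":0,"rz":-6.5,"hand":0.01},{"dx":0,"dy":0,"dz":0,"rx":0,"ry":0,"rz":-6.5,"hand":0.01},{"dx":0,"dy":0,"dz":0,"rx":0,"ry":0,"rz":-6.5,"hand":0.01},{"dx":0,"dy":0,"dz":0,"rx":0,"ry":0,"rz":-6.5,"hand":0.01},{"dx":0,"dy":0,"dz":0,"rx":0,"ry":0,"rz":-6.5,"hand":0.01},{"dx":0,"dy":0,"dz":0,"rx":0,"ry":0,"rz":-6.5,"hand":0.01},{"dx":0,"dy":0,"dz":0,"rx":0,"ry":0,"rz":0,"hand":0.01},{"dx":0,"dy":0,"dz":0,"rx":0,"ry":0,"rz":0,"hand":0.01}]'
python3 - <<'E'
from poses import *
s=manip.get_state();d=manip.get_image("wrist");pickle.dump((s,d),open("w4.pkl","wb"))
cv2.imwrite("pics/w4.png",cv2.resize(d["frame"][:,:,::-1],(800,600),interpolation=cv2.INTER_CUBIC))
print(s["position"],rot(s["ee_rot"])[:,1:])
c=cam(d,s);print(proj(c,flatP([.4364,-.198,.9165],C))*1.25)
E
```

```text
clock: 6.3
position: [0.4398, -0.0697, 0.1719]
ee_rot: [-0.0, 0.704, 0.711, 0.002]
contact_force: [-0.9, 0.3, -0.6]
width: 0.0223
gripper_force: 30.9
clock: 7.13
position: [0.4407, -0.0715, 0.1719]
ee_rot: [0.0, 0.322, 0.947, 0.001]
contact_force: [0.1, -0.2, -1.8]
width: 0.0226
gripper_force: 30.9
[ 0.44068446 -0.07151463  0.17194047] [[ 0.61017794  0.00172691]
 [ 0.79225985  0.00205916]
 [ 0.00268513 -0.99999639]]
[[336.3938233  431.88736848]
 [329.91631885 307.00365068]
 [187.61406076 431.30137196]
 [166.58681631 307.38941111]]
```

View pics/w4.png

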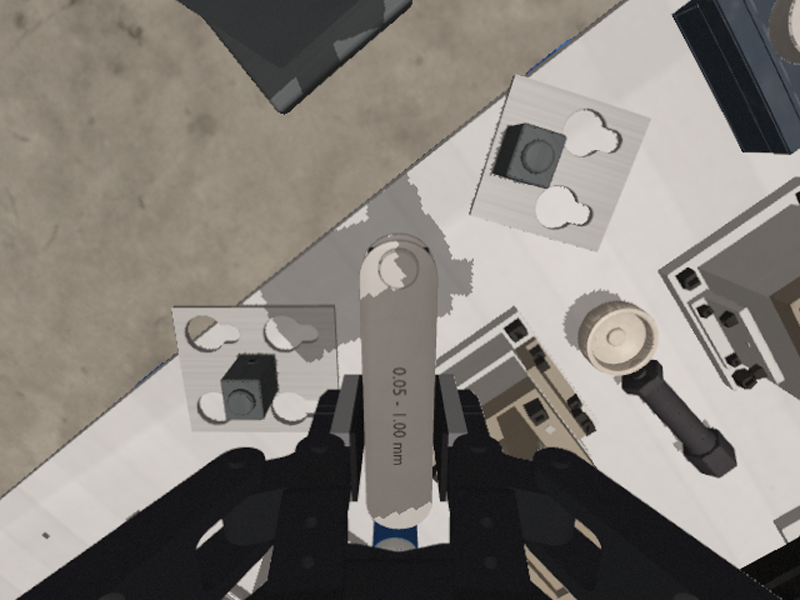

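The feeler is held squarely. The carrier is at lower left (corners (174,306), (335,306), (192,431)), the small one at upper right. Next I check the feeler's footprint on the bench against these, and refit the carrier.

Run:
```python
from poses import *
s,d=pickle.load(open("w4.pkl","rb"));c=cam(d,s);T=rot(s["ee_rot"]);p=s["position"]
tip=onz(c,np.array([[400,235]])/1.25,p[2]+.006)[0];print("far end in tool x",(T.T@(tip-p)))
F=[[p[0]+T[0,0]*a+T[0,1]*b,p[1]+T[1,0]*a+T[1,1]*b,0] for a in(.058,-.046) for b in (.012,-.012)]
print(F,proj(c,F)*1.25)
uv=np.array([[335,306],[174,306],[192,431]])/1.25
q,e=fit(flatP,[[C[1],C[3],C[2]]],[uv],[c],[.4364,-.198,.9165]);print(q,e,proj(c,flatP(q,C))*1.25)
```

```text
far end in tool x [ 0.05679373  0.00128265 -0.00600292]
[[np.float64(0.402055365928492), np.float64(-0.02661704589366494), 0], [np.float64(0.38741109538914686), np.float64(-0.045631282335476045), 0], [np.float64(0.484450667992762), np.float64(-0.09007580464899843), 0], [np.float64(0.46980639745341685), np.float64(-0.10909004109080954), 0]] [[414.96618275 184.63586955]
 [377.92919502 184.64169949]
 [413.3721765  333.7905752 ]
 [379.84008698 333.8163211 ]]
[ 0.43838887 -0.19435679  0.9131175 ] 0.6895131777802833 [[341.54950281 431.38172265]
 [336.07702605 306.37510351]
 [192.51747884 430.4038086 ]
 [172.42691474 306.24213209]]
```

```bash
python3 -m pendant '[{"dx":-0.006,"dy":0.005,"dz":0.03,"rx":0,"ry":0,"rz":0,"hand":0.01},{"dx":0,"dy":0,"dz":0.03,"rx":0,"ry":0,"rz":0,"hand":0.01},{"dx":0,"dy":0,"dz":0.03,"rx":0,"ry":0,"rz":0,"hand":0.01},{"dx":0,"dy":0,"dz":0.03,"rx":0,"ry":0,"rz":0,"hand":0.01},{"dx":0,"dy":0,"dz":0.02,"rx":0,"ry":0,"rz":0,"hand":0.01},{"dx":0,"dy":0,"dz":0.015,"rx":0,"ry":0,"rz":0,"hand":0.01},{"dx":0,"dy":0,"dz":0.006,"rx":0,"ry":0,"rz":0,"hand":0.01},{"dx":0,"dy":0,"dz":0,"rx":0,"ry":0,"rz":0,"hand":0.01},{"dx":0,"dy":0,"dz":0,"rx":0,"ry":0,"rz":0,"hand":0.01}]'; python3 -m pendant '[{"dx":0,"dy":0,"dz":0.002,"rx":0,"ry":0,"rz":0,"hand":0.01},{"dx":0,"dy":0,"dz":0.002,"rx":0,"ry":0,"rz":0,"hand":0.01},{"dx":0,"dy":0,"dz":0,"rx":0,"ry":0,"rz":0,"hand":0.01}]'
```

```text
clock: 7.93
position: [0.4503, -0.0709, 0.0114]
ee_rot: [0.001, 0.321, 0.947, 0.001]
contact_force: [-0.2, 0.2, -0.1]
width: 0.0228
gripper_force: 30.9
clock: 8.18
position: [0.4505, -0.0708, 0.0077]
ee_rot: [0.001, 0.32, 0.947, 0.001]
contact_force: [0.5, -0.6, -1.2]
width: 0.0225
gripper_force: 30.9
```

```bash
python3 -m pendant '[{"dx":0,"dy":0,"dz":0.0015,"rx":0,"ry":0,"rz":0,"hand":0.01},{"dx":0,"dy":0,"dz":0.0015,"rx":0,"ry":0,"rz":0,"hand":0.01},{"dx":0,"dy":0,"dz":0,"rx":0,"ry":0,"rz":0,"hand":0.01}]';python3 -m pendant '[{"dx":0,"dy":0,"dz":0.001,"rx":0,"ry":0,"rz":0,"hand":0.01},{"dx":0,"dy":0,"dz":0,"rx":0,"ry":0,"rz":0,"hand":0.01}]'
```

```text
clock: 8.43
position: [0.45, -0.0706, 0.0041]
ee_rot: [0.001, 0.32, 0.947, 0.001]
contact_force: [-0.1, -0.3, -0.6]
width: 0.0228
gripper_force: 30.9
clock: 8.6
position: [0.4502, -0.0707, 0.003]
ee_rot: [0.001, 0.32, 0.947, 0.001]
contact_force: [0.0, 0.1, -0.1]
width: 0.0224
gripper_force: 31.0
```

```bash
python3 -m pendant '[{"dx":0,"dy":0,"dz":0.001,"rx":0,"ry":0,"rz":0,"hand":0.01},{"dx":0,"dy":0,"dz":0,"rx":0,"ry":0,"rz":0,"hand":0.01}]';python3 -m pendant '[{"dx":0,"dy":0,"dz":0.001,"rx":0,"ry":0,"rz":0,"hand":0.01},{"dx":0,"dy":0,"dz":0,"rx":0,"ry":0,"rz":0,"hand":0.01}]'
```

```text
clock: 8.77
position: [0.4502, -0.0707, 0.0029]
ee_rot: [0.001, 0.32, 0.947, 0.001]
contact_force: [-1.0, 1.1, 9.2]
width: 0.0227
gripper_force: 31.9
clock: 8.93
position: [0.4503, -0.0707, 0.0029]
ee_rot: [0.001, 0.32, 0.947, 0.001]
contact_force: [-3.5, 1.1, 18.8]
width: 0.0228
gripper_force: 33.1
```

Contact. Back off 1.5 mm, open, then rise.

```bash
python3 -m pendant '[{"dx":0,"dy":0,"dz":-0.0015,"rx":0,"ry":0,"rz":0,"hand":0.04},{"dx":0,"dy":0,"dz":0,"rx":0,"ry":0,"rz":0,"hand":0.04},{"dx":0,"dy":0,"dz":0,"rx":0,"ry":0,"rz":0,"hand":0.04},{"dx":0,"dy":0,"dz":0,"rx":0,"ry":0,"rz":0,"hand":0.04},{"dx":0,"dy":0,"dz":-0.01,"rx":0,"ry":0,"rz":0,"hand":0.04},{"dx":0,"dy":0,"dz":-0.03,"rx":0,"ry":0,"rz":0,"hand":0.045},{"dx":0,"dy":0,"dz":-0.03,"rx":0,"ry":0,"rz":0,"hand":0.045},{"dx":0,"dy":0,"dz":-0.03,"rx":0,"ry":0,"rz":0,"hand":0.045},{"dx":0,"dy":0,"dz":-0.03,"rx":0,"ry":0,"rz":0,"hand":0.045},{"dx":0,"dy":0,"dz":-0.03,"rx":0,"ry":0,"rz":0,"hand":0.045},{"dx":0,"dy":0,"dz":0,"rx":0,"ry":0,"rz":0,"hand":0.045}]'
python3 - <<'E'
from poses import *
s=manip.get_state()
print(tool_flat([.4384,-.1944,.16],.9131,s),np.degrees(.9131))
E
```

```text
clock: 9.85
position: [0.4536, -0.072, 0.1678]
ee_rot: [0.006, 0.32, 0.947, 0.001]
contact_force: [1.3, -1.0, 0.5]
width: 0.0451
gripper_force: 0.0
(array([-0.06207373, -0.10654306,  0.00789036]), array([0.32773704, 0.63321724, 0.34121768])) 52.31677627339547
```

```bash
python3 -m pendant '[{"dx":-0.0155,"dy":-0.0266,"dz":0,"rx":0,"ry":0,"rz":0,"hand":0.055},{"dx":-0.0155,"dy":-0.0266,"dz":0,"rx":0,"ry":0,"rz":0,"hand":0.055},{"dx":-0.0155,"dy":-0.0266,"dz":0,"rx":0,"ry":0,"rz":0,"hand":0.055},{"dx":-0.0155,"dy":-0.0266,"dz":0,"rx":0,"ry":0,"rz":0,"hand":0.055},{"dx":0,"dy":0,"dz":0,"rx":0,"ry":0,"rz":0,"hand":0.055},{"dx":0,"dy":0,"dz":0,"rx":0,"ry":0,"rz":0,"hand":0.055}]'
python3 - <<'E'
from poses import *
s=manip.get_state();d=manip.get_image("wrist");pickle.dump((s,d),open("w5.pkl","wb"))
cv2.imwrite("pics/w5.png",cv2.resize(d["frame"][:,:,::-1],(800,600),interpolation=cv2.INTER_CUBIC))
c=cam(d,s);print(proj(c,flatP([.4384,-.1944,.9131],C+[[0,0,.051]]))*1.25)
E
```

```text
clock: 10.35
position: [0.4341, -0.1941, 0.1614]
ee_rot: [-0.0, 0.322, 0.947, 0.001]
contact_force: [0.5, 0.4, -0.2]
width: 0.0553
gripper_force: 0.0
[[482.75653131 353.49326082]
 [492.07598128 206.46398369]
 [317.24144871 353.19191864]
 [309.15993349 205.97182501]
 [400.80499114 305.19970844]]
```

View pics/w5.png

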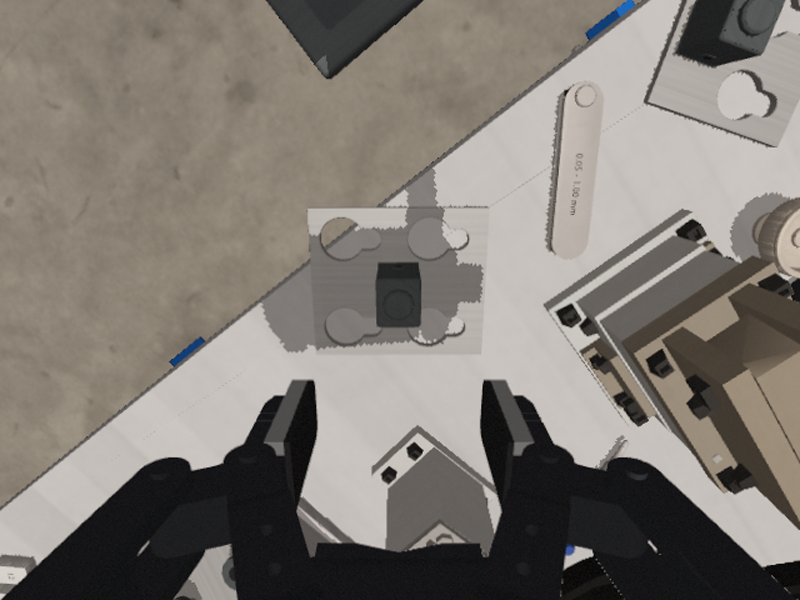

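Corners here: (489,207), (308,209), (481,354), (317,354). The feeler lies flat at (577,170).

Run:
```python
from poses import *
s,d=pickle.load(open("w5.pkl","rb"));c=cam(d,s)
uv=np.array([[481,354],[489,207],[317,354],[308,209]])/1.25
q,e=fit(flatP,[C],[uv],[c],[.4364,-.198,.9165]);print(q,e,proj(c,flatP(q,C))*1.25)
np.save("carrier.npy",q);s=manip.get_state();print(tool_flat([q[0],q[1],.021],q[2],s),s["position"],s["clock"])
```

```text
[ 0.43847917 -0.19575398  0.92086177] 0.5816177544834874 [[481.79666933 354.08590758]
 [489.77526361 207.17811033]
 [316.42599014 354.95718661]
 [307.0198189  208.13557964]]
(array([-0.00550379,  0.00016076,  0.14045407]), array([ 0.1334253 , -0.10490238, -0.20917703])) [ 0.43401796 -0.19295114  0.16146318] 10.4
```

```bash
python3 -m pendant '[{"dx":-0.0055,"dy":0,"dz":0.03,"rx":0,"ry":0,"rz":-0.2,"hand":0.055},{"dx":0,"dy":0,"dz":0.03,"rx":0,"ry":0,"rz":0,"hand":0.055},{"dx":0,"dy":0,"dz":0.03,"rx":0,"ry":0,"rz":0,"hand":0.055},{"dx":0,"dy":0,"dz":0.025,"rx":0,"ry":0,"rz":0,"hand":0.055},{"dx":0,"dy":0,"dz":0.015,"rx":0,"ry":0,"rz":0,"hand":0.055},{"dx":0,"dy":0,"dz":0.0105,"rx":0,"ry":0,"rz":0,"hand":0.055},{"dx":0,"dy":0,"dz":0,"rx":0,"ry":0,"rz":0,"hand":0.055},{"dx":0,"dy":0,"dz":0,"rx":0,"ry":0,"rz":0,"hand":0.055}]' && python3 -m pendant '[{"dx":0,"dy":0,"dz":0,"rx":0,"ry":0,"rz":0,"hand":0.04},{"dx":0,"dy":0,"dz":0,"rx":0,"ry":0,"rz":0,"hand":0.03},{"dx":0,"dy":0,"dz":0,"rx":0,"ry":0,"rz":0,"hand":0.015},{"dx":0,"dy":0,"dz":0,"rx":0,"ry":0,"rz":0,"hand":0.01},{"dx":0,"dy":0,"dz":0,"rx":0,"ry":0,"rz":0,"hand":0.01},{"dx":0,"dy":0,"dz":0,"rx":0,"ry":0,"rz":0,"hand":0.01},{"dx":0,"dy":0,"dz":0,"rx":0,"ry":0,"rz":0,"hand":0.01},{"dx":0,"dy":0,"dz":0,"rx":0,"ry":0,"rz":0,"hand":0.01}]' 90
```

```text
clock: 11.07
position: [0.4388, -0.1948, 0.0214]
ee_rot: [-0.001, 0.318, 0.948, 0.001]
contact_force: [-0.2, 0.2, -0.6]
width: 0.055
gripper_force: 0.0
clock: 11.73
position: [0.4398, -0.1966, 0.0233]
ee_rot: [0.002, 0.318, 0.948, 0.001]
contact_force: [-0.1, 1.5, 6.9]
width: 0.0245
gripper_force: 89.1
```

```bash
python3 - <<'E'
from poses import *
s=manip.get_state();T=rot(s["ee_rot"]);q=np.load("carrier.npy");print(T,s["position"])
# carrier origin in tool, nominal
print(T.T@(np.array([q[0],q[1],0])-s["position"]),np.degrees(np.arctan2(T[1,1],T[0,1])),np.degrees(q[2]))
E
python3 -m pendant '[{"dx":0,"dy":0,"dz":-0.01,"rx":0,"ry":0,"rz":0,"hand":0.01},{"dx":0,"dy":0,"dz":-0.02,"rx":0,"ry":0,"rz":0,"hand":0.01},{"dx":0,"dy":0,"dz":-0.03,"rx":0,"ry":0,"rz":0,"hand":0.01},{"dx":0,"dy":0,"dz":-0.03,"rx":0,"ry":0,"rz":0,"hand":0.01},{"dx":0,"dy":0,"dz":-0.03,"rx":0,"ry":0,"rz":0,"hand":0.01},{"dx":0,"dy":0,"dz":-0.02,"rx":0,"ry":0,"rz":0,"hand":0.01},{"dx":0,"dy":0,"dz":0,"rx":0,"ry":0,"rz":0,"hand":0.01},{"dx":0,"dy":0,"dz":0,"rx":0,"ry":0,"rz":0,"hand":0.01}]'
```

```text
[[-7.97136681e-01  6.03788719e-01  3.50638375e-03]
 [ 6.03792624e-01  7.97141432e-01  6.96936690e-05]
 [-2.75300351e-03  2.17268402e-03 -9.99993850e-01]] [ 0.43981527 -0.19657521  0.02325308]
[ 0.00162492 -0.00020261  0.02324831] 52.858168256692935 52.761493220751824
clock: 12.4
position: [0.4393, -0.1966, 0.1627]
ee_rot: [0.002, 0.319, 0.948, 0.001]
contact_force: [-1.2, 0.9, -2.0]
width: 0.0241
gripper_force: 89.0
```

```bash
python3 -m pendant '[{"dx":0,"dy":0,"dz":0,"rx":0,"ry":0,"rz":6.95,"hand":0.01},{"dx":0,"dy":0,"dz":0,"rx":0,"ry":0,"rz":6.95,"hand":0.01},{"dx":0,"dy":0,"dz":0,"rx":0,"ry":0,"rz":6.95,"hand":0.01},{"dx":0,"dy":0,"dz":0,"rx":0,"ry":0,"rz":6.95,"hand":0.01},{"dx":0,"dy":0,"dz":0,"rx":0,"ry":0,"rz":6.95,"hand":0.01},{"dx":0,"dy":0,"dz":0,"rx":0,"ry":0,"rz":6.95,"hand":0.01},{"dx":0,"dy":0,"dz":0,"rx":0,"ry":0,"rz":6.95,"hand":0.01},{"dx":-0.0236,"dy":-0.0058,"dz":0,"rx":0,"ry":0,"rz":0,"hand":0.01},{"dx":-0.0236,"dy":-0.0058,"dz":0,"rx":0,"ry":0,"rz":0,"hand":0.01},{"dx":-0.0236,"dy":-0.0058,"dz":0,"rx":0,"ry":0,"rz":0,"hand":0.01},{"dx":-0.0236,"dy":-0.0058,"dz":0,"rx":0,"ry":0,"rz":0,"hand":0.01},{"dx":-0.0236,"dy":-0.0058,"dz":0,"rx":0,"ry":0,"rz":0,"hand":0.01}]' && python3 -m pendant '[{"dx":-0.023,"dy":0.015,"dz":-0.002,"rx":0,"ry":0,"rz":0,"hand":0.01},{"dx":-0.023,"dy":0.015,"dz":-0.002,"rx":0,"ry":0,"rz":0,"hand":0.01},{"dx":-0.023,"dy":0.015,"dz":-0.002,"rx":0,"ry":0,"rz":0,"hand":0.01},{"dx":-0.023,"dy":0.015,"dz":-0.002,"rx":0,"ry":0,"rz":0,"hand":0.01},{"dx":-0.018,"dy":0.015,"dz":-0.002,"rx":0,"ry":0,"rz":0,"hand":0.01},{"dx":0,"dy":0,"dz":0,"rx":-6,"ry":0,"rz":0,"hand":0.01},{"dx":0,"dy":0,"dz":0,"rx":-6,"ry":0,"rz":0,"hand":0.01},{"dx":0,"dy":0,"dz":0,"rx":-6,"ry":0,"rz":0,"hand":0.01},{"dx":0,"dy":0,"dz":0,"rx":-6,"ry":0,"rz":0,"hand":0.01},{"dx":0,"dy":0,"dz":0,"rx":-6,"ry":0,"rz":0,"hand":0.01},{"dx":0,"dy":0,"dz":0,"rx":0,"ry":0,"rz":0,"hand":0.01},{"dx":0,"dy":0,"dz":0,"rx":0,"ry":0,"rz":0,"hand":0.01}]' && python3 -m pendant '[{"dx":0,"dy":0,"dz":0,"rx":0,"ry":0,"rz":0,"hand":0.01},{"dx":0,"dy":0,"dz":0,"rx":0,"ry":0,"rz":0,"hand":0.01}]'
python3 - <<'E'
from poses import *
p=np.load("riser.npy");s=manip.get_state();print(tool_for(p,[.02,0,.023],s),s["clock"])
E
```

```text
clock: 13.4
position: [0.4172, -0.316, 0.1591]
ee_rot: [-0.002, 0.681, 0.733, 0.001]
contact_force: [0.7, 0.1, -3.0]
width: 0.0238
gripper_force: 89.0
clock: 14.4
position: [0.499, -0.4194, 0.1684]
ee_rot: [0.173, 0.66, 0.706, 0.19]
contact_force: [0.1, 0.1, -2.2]
width: 0.0241
gripper_force: 90.0
clock: 14.57
position: [0.5026, -0.4207, 0.1719]
ee_rot: [0.176, 0.657, 0.708, 0.19]
contact_force: [0.7, 1.0, -1.8]
width: 0.024
gripper_force: 90.0
(array([-0.00522664, -0.00254191,  0.090873  ]), array([ 0.02746307, -0.03097735,  0.02382384])) 14.5667
```

```bash
python3 -m pendant '[{"dx":-0.0068,"dy":-0.0025,"dz":0.02,"rx":0,"ry":0,"rz":0,"hand":0.01},{"dx":0,"dy":0,"dz":0.02,"rx":0,"ry":0,"rz":0,"hand":0.01},{"dx":0,"dy":0,"dz":0.015,"rx":0,"ry":0,"rz":0,"hand":0.01},{"dx":0,"dy":0,"dz":0.01,"rx":0,"ry":0,"rz":0,"hand":0.01},{"dx":0,"dy":0,"dz":0.005,"rx":0,"ry":0,"rz":0,"hand":0.01},{"dx":0,"dy":0,"dz":0,"rx":0,"ry":0,"rz":0,"hand":0.01},{"dx":0,"dy":0,"dz":0,"rx":0,"ry":0,"rz":0,"hand":0.01},{"dx":0,"dy":0,"dz":0,"rx":0,"ry":0,"rz":0,"hand":0.01}]'
python3 - <<'E'
from poses import *
p=np.load("riser.npy");s=manip.get_state();print(tool_for(p,[.02,-.0016,.023],s),s["clock"])
d=manip.get_image("wrist");pickle.dump((s,d),open("w6.pkl","wb"));c=cam(d,s);T=rot(s["ee_rot"])
f=d["frame"][:,:,::-1].copy()
K=[[.02,.03,.006],[.02,-.03,.006],[-.036,.03,.006],[-.036,-.03,.006]]
tc=np.array([.0016,-.0002,.0232])
def car(P): P=np.array(P);return (np.c_[P[:,1],P[:,0],-P[:,2]]+tc)@T.T+s["position"]
S=6
x0,y0=220,130
f=cv2.resize(f[y0:y0+125,x0:x0+160],None,fx=5,fy=5,interpolation=cv2.INTER_CUBIC);S=5
def ring(fn,cen,r,col):
    a=np.linspace(0,2*np.pi,40);P=np.array([[cen[0]+r*np.cos(t),cen[1]+r*np.sin(t),cen[2]] for t in a])
    cv2.polylines(f,[np.int32((proj(c,fn(P))-[x0-.4,y0-.4])*S)],True,col,1)
for k in K: ring(car,k,.014,(0,0,255))
for h in H: ring(lambda P:riserP(p,P),h,.011,(0,200,0))
print((proj(c,car(C))-[x0-.4,y0-.4])*S)
cv2.imwrite("pics/w6.png",f)
E
```

```text
clock: 15.23
position: [0.5353, -0.4252, 0.1109]
ee_rot: [0.177, 0.657, 0.707, 0.19]
contact_force: [0.4, 0.4, -3.0]
width: 0.0247
gripper_force: 90.1
(array([1.00528105e-04, 9.00886046e-06, 2.19940993e-02]), array([ 0.13257081,  0.03828487, -0.00867135])) 15.2333
[[1046.21091088 1280.92552905]
 [1157.14444405  313.49615628]
 [ -64.69589791 1280.25653009]
 [-177.44383162  313.41933429]]
```

View pics/w6.png

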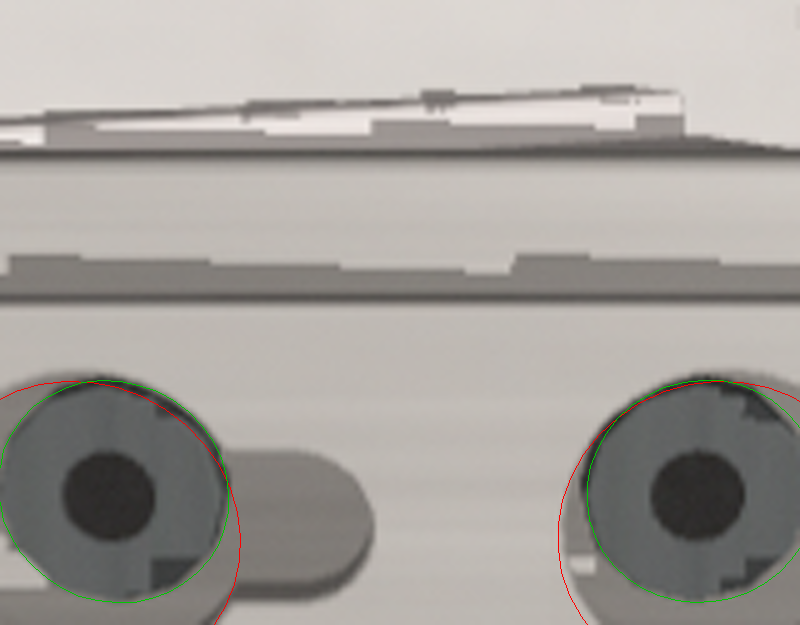

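Through the holes, the heads sit inside within about 1 mm of the prediction, and the green rings match the heads. The plate edge (row ~303, predicted 313) suggests the carrier is about 1 mm towards +y. I'll shift 1 mm and descend.

```bash
python3 -m pendant '[{"dx":-0.001,"dy":0,"dz":0.005,"rx":0,"ry":0,"rz":0,"hand":0.01},{"dx":0,"dy":0,"dz":0.005,"rx":0,"ry":0,"rz":0,"hand":0.01},{"dx":0,"dy":0,"dz":0.004,"rx":0,"ry":0,"rz":0,"hand":0.01},{"dx":0,"dy":0,"dz":0,"rx":0,"ry":0,"rz":0,"hand":0.01}]'; python3 -m pendant '[{"dx":0,"dy":0,"dz":0.002,"rx":0,"ry":0,"rz":0,"hand":0.01},{"dx":0,"dy":0,"dz":0.002,"rx":0,"ry":0,"rz":0,"hand":0.01},{"dx":0,"dy":0,"dz":0,"rx":0,"ry":0,"rz":0,"hand":0.01}]'; python3 -m pendant '[{"dx":0,"dy":0,"dz":0.002,"rx":0,"ry":0,"rz":0,"hand":0.01},{"dx":0,"dy":0,"dz":0,"rx":0,"ry":0,"rz":0,"hand":0.01}]'
```

```text
clock: 15.62
position: [0.542, -0.4252, 0.0971]
ee_rot: [0.176, 0.658, 0.707, 0.191]
contact_force: [-0.7, -0.5, -1.5]
width: 0.0243
gripper_force: 90.1
clock: 15.87
position: [0.5439, -0.4251, 0.094]
ee_rot: [0.176, 0.658, 0.707, 0.191]
contact_force: [-2.7, 0.1, -1.6]
width: 0.0241
gripper_force: 90.2
clock: 16.03
position: [0.545, -0.425, 0.0925]
ee_rot: [0.176, 0.658, 0.707, 0.191]
contact_force: [-1.3, -0.6, -1.2]
width: 0.0243
gripper_force: 90.2
```

```bash
for i in 1; do python3 -m pendant '[{"dx":0,"dy":0,"dz":0.001,"rx":0,"ry":0,"rz":0,"hand":0.01},{"dx":0,"dy":0,"dz":0,"rx":0,"ry":0,"rz":0,"hand":0.01}]'; done; python3 -m pendant '[{"dx":0,"dy":0,"dz":0.001,"rx":0,"ry":0,"rz":0,"hand":0.01},{"dx":0,"dy":0,"dz":0,"rx":0,"ry":0,"rz":0,"hand":0.01}]'
python3 - <<'E'
from poses import *
p=np.load("riser.npy");s=manip.get_state();print(tool_for(p,[.02,-.0016,.023],s),rot(s["ee_rot"]).T@s["contact_force"])
E
```

```text
clock: 16.2
position: [0.5452, -0.425, 0.0921]
ee_rot: [0.176, 0.657, 0.707, 0.19]
contact_force: [-4.1, -0.2, 1.3]
width: 0.0242
gripper_force: 90.9
clock: 16.37
position: [0.5453, -0.425, 0.0921]
ee_rot: [0.177, 0.657, 0.708, 0.19]
contact_force: [-9.2, 1.6, 7.2]
width: 0.0243
gripper_force: 91.8
(array([0.00061742, 0.00082207, 0.00068261]), array([ 0.09379761, -0.00799908, -0.00904083])) [  2.29424467  -4.26917697 -10.75434907]
```

Seated: normal force is about 11 N at the expected depth. Hold briefly, then slide down.

```bash
python3 -m pendant '[{"dx":0,"dy":0,"dz":0,"rx":0,"ry":0,"rz":0,"hand":0.01},{"dx":0,"dy":0,"dz":0,"rx":0,"ry":0,"rz":0,"hand":0.01},{"dx":0,"dy":0,"dz":-0.0004,"rx":0,"ry":0,"rz":0,"hand":0.01},{"dx":0,"dy":-0.002,"dz":0,"rx":0,"ry":0,"rz":0,"hand":0.01},{"dx":0,"dy":-0.003,"dz":0,"rx":0,"ry":0,"rz":0,"hand":0.01},{"dx":0,"dy":-0.003,"dz":0,"rx":0,"ry":0,"rz":0,"hand":0.01},{"dx":0,"dy":-0.003,"dz":0,"rx":0,"ry":0,"rz":0,"hand":0.01},{"dx":0,"dy":0,"dz":0,"rx":0,"ry":0,"rz":0,"hand":0.01}]'
python3 - <<'E'
from poses import *
p=np.load("riser.npy");s=manip.get_state();print(tool_for(p,[.0,-.0016,.023],s),rot(s["ee_rot"]).T@s["contact_force"])
E
python3 -m pendant '[{"dx":0,"dy":-0.002,"dz":0,"rx":0,"ry":0,"rz":0,"hand":0.01},{"dx":0,"dy":-0.002,"dz":0,"rx":0,"ry":0,"rz":0,"hand":0.01},{"dx":0,"dy":-0.002,"dz":0,"rx":0,"ry":0,"rz":0,"hand":0.01},{"dx":0,"dy":0,"dz":0,"rx":0,"ry":0,"rz":0,"hand":0.01}]'
python3 - <<'E'
from poses import *
p=np.load("riser.npy");s=manip.get_state();print(tool_for(p,[.0,-.0016,.023],s),rot(s["ee_rot"]).T@s["contact_force"])
E
```

```text
clock: 17.03
position: [0.5376, -0.4269, 0.0879]
ee_rot: [0.179, 0.657, 0.707, 0.191]
contact_force: [-1.1, 0.2, 4.2]
width: 0.0244
gripper_force: 90.8
(array([ 0.00198976, -0.01034371,  0.00082229]), array([ 0.30988921,  0.14371743, -0.07399431])) [ 0.30783999  1.15070504 -4.18348954]
clock: 17.37
position: [0.533, -0.4271, 0.0853]
ee_rot: [0.179, 0.657, 0.707, 0.191]
contact_force: [-0.0, 1.3, 6.4]
width: 0.0243
gripper_force: 91.0
(array([ 0.00177032, -0.00510046,  0.00093709]), array([ 0.36914847,  0.11861987, -0.07365382])) [ 1.30231935  3.26228311 -5.47691542]
```

```bash
python3 -m pendant '[{"dx":0.0003,"dy":-0.002,"dz":0,"rx":0,"ry":0,"rz":0,"hand":0.01},{"dx":0.0003,"dy":-0.0015,"dz":0,"rx":0,"ry":0,"rz":0,"hand":0.01},{"dx":0,"dy":0,"dz":0,"rx":0,"ry":0,"rz":0,"hand":0.01}]'
python3 - <<'E'
from poses import *
p=np.load("riser.npy");s=manip.get_state();print(tool_for(p,[.0,-.0016,.023],s),rot(s["ee_rot"]).T@s["contact_force"])
E
python3 -m pendant '[{"dx":0,"dy":-0.001,"dz":0,"rx":0,"ry":0,"rz":0,"hand":0.01},{"dx":0,"dy":0,"dz":0,"rx":0,"ry":0,"rz":0,"hand":0.01}]'
python3 - <<'E'
from poses import *
p=np.load("riser.npy");s=manip.get_state();print(tool_for(p,[.0,-.0016,.023],s),rot(s["ee_rot"]).T@s["contact_force"])
E
```

```text
clock: 17.62
position: [0.5296, -0.4271, 0.0831]
ee_rot: [0.179, 0.657, 0.707, 0.191]
contact_force: [0.7, 0.7, 5.9]
width: 0.0244
gripper_force: 91.0
(array([ 0.00154645, -0.00100351,  0.00080351]), array([ 0.30394404,  0.16472681, -0.05129183])) [ 0.65704251  3.63584967 -4.71591327]
clock: 17.78
position: [0.5288, -0.4271, 0.0826]
ee_rot: [0.179, 0.657, 0.707, 0.191]
contact_force: [-0.0, -0.4, 6.1]
width: 0.0246
gripper_force: 91.1
(array([ 1.53954796e-03, -5.70960120e-05,  7.92766506e-04]), array([ 0.30358786,  0.15716717, -0.05004214])) [-0.41563053  3.00513091 -5.26822694]
```

```bash
python3 -m pendant '[{"dx":0,"dy":-0.001,"dz":0,"rx":0,"ry":0,"rz":0,"hand":0.01},{"dx":0,"dy":0,"dz":0,"rx":0,"ry":0,"rz":0,"hand":0.01}]'
python3 - <<'E'
from poses import *
p=np.load("riser.npy");s=manip.get_state();print(tool_for(p,[.0,-.0016,.023],s),rot(s["ee_rot"]).T@s["contact_force"])
E
python3 -m pendant '[{"dx":0,"dy":-0.001,"dz":0,"rx":0,"ry":0,"rz":0,"hand":0.01},{"dx":0,"dy":0,"dz":0,"rx":0,"ry":0,"rz":0,"hand":0.01}]'
python3 - <<'E'
from poses import *
p=np.load("riser.npy");s=manip.get_state();print(tool_for(p,[.0,-.0016,.023],s),rot(s["ee_rot"]).T@s["contact_force"])
E
```

```text
clock: 17.95
position: [0.5281, -0.4272, 0.0823]
ee_rot: [0.179, 0.657, 0.707, 0.191]
contact_force: [1.7, -0.4, 6.3]
width: 0.0244
gripper_force: 91.1
(array([0.00156113, 0.00073862, 0.00081402]), array([ 0.32024543,  0.15774695, -0.04516821])) [-0.54138708  4.65754385 -4.58165429]
clock: 18.12
position: [0.528, -0.4272, 0.0823]
ee_rot: [0.179, 0.657, 0.707, 0.191]
contact_force: [3.6, 0.6, 6.5]
width: 0.0243
gripper_force: 90.8
(array([0.0015682 , 0.00079709, 0.00092106]), array([ 0.4059298 ,  0.15763854, -0.0629497 ])) [ 0.30750687  6.44470776 -3.77166832]
```

```bash
python3 -m pendant '[{"dx":0,"dy":-0.001,"dz":-0.0002,"rx":0,"ry":0,"rz":0,"hand":0.01},{"dx":0,"dy":0,"dz":0,"rx":0,"ry":0,"rz":0,"hand":0.01},{"dx":0,"dy":0,"dz":0,"rx":0,"ry":0,"rz":0,"hand":0.01}]'
python3 - <<'E'
from poses import *
p=np.load("riser.npy");s=manip.get_state();print(tool_for(p,[.0,-.0016,.023],s),rot(s["ee_rot"]).T@s["contact_force"])
E
python3 -m pendant '[{"dx":0,"dy":0.0025,"dz":-0.0008,"rx":0,"ry":0,"rz":0,"hand":0.01},{"dx":0,"dy":0,"dz":0,"rx":0,"ry":0,"rz":0,"hand":0.01},{"dx":0,"dy":0,"dz":0,"rx":0,"ry":0,"rz":0,"hand":0.01}]'
python3 - <<'E'
from poses import *
p=np.load("riser.npy");s=manip.get_state();print(tool_for(p,[.0,-.0016,.023],s),rot(s["ee_rot"]).T@s["contact_force"])
d=manip.get_image("wrist");pickle.dump((s,d),open("w7.pkl","wb"))
E
```

```text
clock: 18.37
position: [0.5278, -0.4272, 0.0823]
ee_rot: [0.18, 0.657, 0.706, 0.192]
contact_force: [6.1, 0.7, 6.3]
width: 0.0244
gripper_force: 90.5
(array([0.00157285, 0.00091263, 0.00100239]), array([ 0.47809857,  0.15504726, -0.08310261])) [ 0.30029761  8.43815755 -2.3015196 ]
clock: 18.62
position: [0.5278, -0.4268, 0.0824]
ee_rot: [0.178, 0.657, 0.707, 0.191]
contact_force: [5.1, -1.3, 2.4]
width: 0.0244
gripper_force: 90.2
(array([0.00108805, 0.00091008, 0.00106057]), array([ 0.2613982 ,  0.09578509, -0.07470477])) [-1.68298829  5.47456526  0.44575088]
```

```bash
python3 -m pendant '[{"dx":0,"dy":0.001,"dz":0,"rx":0,"ry":0,"rz":0,"hand":0.01},{"dx":0,"dy":0.001,"dz":0,"rx":0,"ry":0,"rz":0,"hand":0.01},{"dx":0,"dy":0,"dz":0,"rx":0,"ry":0,"rz":0,"hand":0.01}]'
python3 - <<'E'
from poses import *
p=np.load("riser.npy");s=manip.get_state();print(tool_for(p,[.0,-.0016,.023],s),rot(s["ee_rot"]).T@s["contact_force"])
E
python3 -m pendant '[{"dx":0,"dy":0.001,"dz":0,"rx":0,"ry":0,"rz":0,"hand":0.01},{"dx":0,"dy":0,"dz":0,"rx":0,"ry":0,"rz":0,"hand":0.01}]'
python3 - <<'E'
from poses import *
p=np.load("riser.npy");s=manip.get_state();print(tool_for(p,[.0,-.0016,.023],s),rot(s["ee_rot"]).T@s["contact_force"])
E
```

```text
clock: 18.92
position: [0.528, -0.4263, 0.0822]
ee_rot: [0.177, 0.658, 0.707, 0.19]
contact_force: [3.0, -2.5, 1.4]
width: 0.0242
gripper_force: 90.3
(array([0.00069393, 0.0007458 , 0.00074737]), array([ 0.09451462,  0.046626  , -0.05226985])) [-2.67358245  3.17352045  0.2025175 ]
clock: 19.08
position: [0.5281, -0.4261, 0.0822]
ee_rot: [0.176, 0.658, 0.707, 0.19]
contact_force: [-0.1, -2.2, 1.6]
width: 0.0241
gripper_force: 90.5
(array([0.00047608, 0.00066606, 0.00067861]), array([ 0.0207002 ,  0.01987829, -0.05930312])) [-2.1413368   0.5229779  -1.50876202]
```

```bash
python3 -m pendant '[{"dx":0,"dy":0.001,"dz":-0.0006,"rx":0,"ry":0,"rz":0,"hand":0.01},{"dx":0,"dy":0.001,"dz":0,"rx":0,"ry":0,"rz":0,"hand":0.01},{"dx":0,"dy":0,"dz":0,"rx":0,"ry":0,"rz":0,"hand":0.01}]'
python3 - <<'E'
from poses import *
p=np.load("riser.npy");s=manip.get_state();print(tool_for(p,[.0,-.0016,.023],s),rot(s["ee_rot"]).T@s["contact_force"])
E
python3 -m pendant '[{"dx":0,"dy":0.001,"dz":0,"rx":0,"ry":0,"rz":0,"hand":0.01},{"dx":0,"dy":0,"dz":0,"rx":0,"ry":0,"rz":0,"hand":0.01}]'
python3 - <<'E'
from poses import *
p=np.load("riser.npy");s=manip.get_state();print(tool_for(p,[.0,-.0016,.023],s),rot(s["ee_rot"]).T@s["contact_force"])
E
```

```text
clock: 19.33
position: [0.5288, -0.4244, 0.0828]
ee_rot: [0.175, 0.658, 0.708, 0.19]
contact_force: [-5.0, -1.7, -0.7]
width: 0.0243
gripper_force: 90.7
(array([-0.0011734 , -0.00034562,  0.00084787]), array([-0.06449935, -0.16573147, -0.0703704 ])) [-1.30888739 -4.81399075 -1.97408459]
clock: 19.5
position: [0.5298, -0.4244, 0.0834]
ee_rot: [0.175, 0.657, 0.708, 0.19]
contact_force: [-5.6, -0.9, -0.8]
width: 0.0244
gripper_force: 90.4
(array([-0.00114745, -0.00148442,  0.00085222]), array([-0.05463758, -0.15963819, -0.05948522])) [-0.45675529 -5.28500557 -2.09612065]
```

```bash
python3 -m pendant '[{"dx":0,"dy":0.0007,"dz":0,"rx":0,"ry":0,"rz":0,"hand":0.01},{"dx":0,"dy":0,"dz":0,"rx":0,"ry":0,"rz":0,"hand":0.01}]'
python3 - <<'E'
from poses import *
p=np.load("riser.npy");s=manip.get_state();print(tool_for(p,[.0,-.0016,.023],s),rot(s["ee_rot"]).T@s["contact_force"])
E
python3 -m pendant '[{"dx":0,"dy":0.0007,"dz":0,"rx":0,"ry":0,"rz":0,"hand":0.01},{"dx":0,"dy":0,"dz":0,"rx":0,"ry":0,"rz":0,"hand":0.01}]'
python3 - <<'E'
from poses import *
p=np.load("riser.npy");s=manip.get_state();print(tool_for(p,[.0,-.0016,.023],s),rot(s["ee_rot"]).T@s["contact_force"])
E
```

```text
clock: 19.67
position: [0.5298, -0.4243, 0.0834]
ee_rot: [0.174, 0.657, 0.708, 0.19]
contact_force: [-7.9, -1.5, -1.3]
width: 0.0243
gripper_force: 90.8
(array([-0.0011833 , -0.00152752,  0.00085148]), array([-0.11429676, -0.16154005, -0.04584806])) [-0.94999346 -7.60775035 -2.8832797 ]
clock: 19.83
position: [0.5298, -0.4243, 0.0835]
ee_rot: [0.174, 0.657, 0.708, 0.19]
contact_force: [-9.1, -1.0, -0.8]
width: 0.0243
gripper_force: 91.0
(array([-0.00119805, -0.00153413,  0.00088787]), array([-0.17308138, -0.16254702, -0.03716973])) [-0.31677998 -8.36005781 -3.86141774]
```

The plate stops firmly 2.3 mm above the home stop, so the latch is holding. Pull a little more, then hold.

```bash
python3 -m pendant '[{"dx":0,"dy":0.001,"dz":0,"rx":0,"ry":0,"rz":0,"hand":0.01},{"dx":0,"dy":0.0005,"dz":0,"rx":0,"ry":0,"rz":0,"hand":0.01},{"dx":0,"dy":0,"dz":0,"rx":0,"ry":0,"rz":0,"hand":0.01},{"dx":0,"dy":0,"dz":0,"rx":0,"ry":0,"rz":0,"hand":0.01},{"dx":0,"dy":0,"dz":0,"rx":0,"ry":0,"rz":0,"hand":0.01}]'
python3 - <<'E'
from poses import *
p=np.load("riser.npy");s=manip.get_state();print(tool_for(p,[.0,-.0016,.023],s),rot(s["ee_rot"]).T@s["contact_force"])
E
```

```text
clock: 20.25
position: [0.5298, -0.4243, 0.0835]
ee_rot: [0.173, 0.658, 0.708, 0.189]
contact_force: [-14.1, -2.5, 0.1]
width: 0.0243
gripper_force: 91.3
(array([-0.00121002, -0.00161372,  0.00095309]), array([-0.28803413, -0.16615304, -0.02248889])) [ -1.42095252 -12.34094084  -7.21763059]
```

```bash
python3 -m pendant '[{"dx":0,"dy":-0.002,"dz":-0.0005,"rx":0,"ry":0,"rz":0,"hand":0.01},{"dx":0,"dy":-0.002,"dz":0,"rx":0,"ry":0,"rz":0,"hand":0.01},{"dx":0,"dy":-0.0015,"dz":0,"rx":0,"ry":0,"rz":0,"hand":0.01},{"dx":0,"dy":-0.001,"dz":0,"rx":0,"ry":0,"rz":0,"hand":0.01},{"dx":0,"dy":0,"dz":0,"rx":0,"ry":0,"rz":0,"hand":0.01},{"dx":0,"dy":0,"dz":0,"rx":0,"ry":0,"rz":0,"hand":0.01}]'
python3 - <<'E'
from poses import *
p=np.load("riser.npy");s=manip.get_state();print(tool_for(p,[.0,-.0016,.023],s),rot(s["ee_rot"]).T@s["contact_force"])
E
```

```text
clock: 20.75
position: [0.5279, -0.4252, 0.0831]
ee_rot: [0.176, 0.657, 0.707, 0.191]
contact_force: [-0.6, 0.4, -1.4]
width: 0.0244
gripper_force: 90.0
(array([-0.00047441,  0.00029698,  0.00155455]), array([ 0.09521281, -0.08316477, -0.05913114])) [ 0.43318994 -1.1735191   0.98071121]
```

```bash
python3 -m pendant '[{"dx":0,"dy":-0.0006,"dz":0.0006,"rx":0,"ry":0,"rz":0,"hand":0.01},{"dx":0,"dy":0,"dz":0,"rx":0,"ry":0,"rz":0,"hand":0.01},{"dx":0,"dy":0,"dz":0,"rx":0,"ry":0,"rz":0,"hand":0.03},{"dx":0,"dy":0,"dz":0,"rx":0,"ry":0,"rz":0,"hand":0.04},{"dx":0,"dy":0,"dz":0,"rx":0,"ry":0,"rz":0,"hand":0.055},{"dx":0,"dy":0,"dz":0,"rx":0,"ry":0,"rz":0,"hand":0.055},{"dx":0,"dy":0,"dz":0,"rx":0,"ry":0,"rz":0,"hand":0.055}]' && python3 -m pendant '[{"dx":0,"dy":0,"dz":-0.01,"rx":0,"ry":0,"rz":0,"hand":0.055},{"dx":0,"dy":0,"dz":-0.02,"rx":0,"ry":0,"rz":0,"hand":0.055},{"dx":0,"dy":0,"dz":-0.02,"rx":0,"ry":0,"rz":0,"hand":0.055},{"dx":0,"dy":0,"dz":-0.02,"rx":0,"ry":0,"rz":0,"hand":0.055},{"dx":0,"dy":0,"dz":-0.02,"rx":0,"ry":0,"rz":0,"hand":0.055},{"dx":0,"dy":0,"dz":-0.01,"rx":0,"ry":0,"rz":0,"hand":0.055},{"dx":0,"dy":0,"dz":0,"rx":0,"ry":0,"rz":0,"hand":0.055},{"dx":0,"dy":0,"dz":0,"rx":0,"ry":0,"rz":0,"hand":0.055}]'
python3 - <<'E'
from poses import *
p=np.load("riser.npy");s=manip.get_state();d=manip.get_image("wrist");c=cam(d,s)
g=cv2.cvtColor(d["frame"],cv2.COLOR_RGB2GRAY).astype(float);K,D,Rc,t,_=c
# rectify the seat plane at z=6 mm (plate top): 2 px/mm, rows = x up-slope profile at given y
def prof(z,y0,y1,xs):
    o=[]
    for x in xs:
        q=proj(c,riserP(p,[[x,y,z] for y in np.linspace(y0,y1,15)])).astype(np.float32)
        o.append(cv2.remap(g.astype(np.float32),q[:,0].reshape(1,-1),q[:,1].reshape(1,-1),1).mean())
    return np.round(o).astype(int)
xs=np.arange(.048,.098,.001)
for n,a in (("y 20..40 plate z6",(.006,.02,.04)),("latch z8",(.008,-.01,.01)),("latch z0",(0,-.01,.01))):
    v=prof(*a,xs);print(n,list(zip((xs*1000).round().astype(int).tolist(),v.tolist())))
E
```

```text
clock: 21.33
position: [0.5276, -0.4259, 0.0827]
ee_rot: [0.177, 0.657, 0.707, 0.19]
contact_force: [-0.8, 0.4, 0.0]
width: 0.0549
gripper_force: 0.0
clock: 22.0
position: [0.4773, -0.4297, 0.1695]
ee_rot: [0.177, 0.658, 0.707, 0.19]
contact_force: [-0.3, 0.4, -0.0]
width: 0.0549
gripper_force: 0.0
y 20..40 plate z6 [(48, 122), (49, 129), (50, 138), (51, 163), (52, 187), (53, 190), (54, 191), (55, 191), (56, 191), (57, 192), (58, 192), (59, 192), (60, 192), (61, 192), (62, 192), (63, 193), (64, 193), (65, 193), (66, 193), (67, 193), (68, 193), (69, 193), (70, 193), (71, 193), (72, 193), (73, 194), (74, 194), (75, 194), (76, 194), (77, 194), (78, 194), (79, 194), (80, 194), (81, 194), (82, 194), (83, 194), (84, 194), (85, 194), (86, 194), (87, 194), (88, 194), (89, 194), (90, 194), (91, 194), (92, 194), (93, 191), (94, 208), (95, 201), (96, 140), (97, 85)]
latch z8 [(48, 187), (49, 187), (50, 187), (51, 187), (52, 187), (53, 187), (54, 187), (55, 187), (56, 122), (57, 71), (58, 80), (59, 143), (60, 182), (61, 182), (62, 182), (63, 183), (64, 183), (65, 183), (66, 183), (67, 183), (68,
[... 182 characters left out ...]
 (85, 124), (86, 168), (87, 133), (88, 145), (89, 170), (90, 184), (91, 188), (92, 185), (93, 168), (94, 153), (95, 151), (96, 168), (97, 196)]
latch z0 [(48, 187), (49, 187), (50, 188), (51, 188), (52, 188), (53, 188), (54, 188), (55, 188), (56, 188), (57, 184), (58, 94), (59, 73), (60, 87), (61, 152), (62, 182), (63, 182), (64, 182), (65, 182), (66, 182), (67, 183), (68, 183), (69, 183), (70, 183), (71, 183), (72, 183), (73, 184), (74, 184), (75, 184), (76, 184), (77, 184), (78, 185), (79, 185), (80, 185), (81, 180), (82, 136), (83, 148), (84, 166), (85, 129), (86, 168), (87, 147), (88, 142), (89, 169), (90, 126), (91, 156), (92, 172), (93, 187), (94, 189), (95, 185), (96, 174), (97, 163)]
```

The plate's edge is at about 56.5 mm, so it is home. The tongue's lower edge shows at 59 mm with z = 8 mm, so the latch is up. Hand in.

```bash
python3 -c "
from rig import manip
print(manip.sign_off())"
```

```text
the job is handed in; nothing more can be done
None
```

The job is handed in at about 22 s; no verdict came back. By my readings, the feeler gauge is flat on the bench and the carrier is home under the screw heads. The latch is up and held a tug of about 12 N, and the robot has let go and is clear.

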